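Run the clamp blocks home and shut the keeper

TASK

Pushing with the fingertips only, with nothing gripped or lifted, push the row of three pale clamp blocks from behind along the rail, all together as one train, until the front block sits against the blue end stop. Then push the red tab of the keeper all the way in, so that its steel bar lies across the rail behind the last block, and move clear. Leave the small motor, the belt pulley and the green terminal block beside the rail as they are.

Things in the scene. Friction and masses are not known exactly. Their poses are not given: they have to be found in the camera images.
- rail: Fixed dark steel rail, 300x44 mm; its running floor is 6 mm above the bench. Origin on its centre line at bench height; x along it to the end stop, y across it to the keeper's side, z up. Channel 26 mm wide, open end at x = -145 mm, blue stop (18 mm thick, 28 mm high with screws) with its face at x = +135 mm. The bright guide strips at each side are 6 mm wide, tops 10 mm above the bench.
- stop_face (a point): Centre of the end stop's face that the front block must reach, 15 mm above the bench (x = +135 mm on the rail). Same axes as the rail.
- front_block_centre (a point): Centre of the pale clamp block nearest the stop: loose, about 50 g, 40 mm along the rail, 24 mm across, 18 mm high; its top is 24 mm above the bench, 14 mm above the guide strips. Its y axis lies along the rail, away from the stop. The three blocks touch (gaps under 1 mm); only friction, under 3 N in all, holds them.
- middle_block_centre (a point): Centre of the middle clamp block, the same as the front one.
- rear_block_centre (a point): Centre of the rear clamp block, the same as the others; its rear face, 20 mm behind its centre, is the one to push. With the row home this centre is at x = +35 mm on the rail.
- keeper (a joint): Travel of the keeper in m: 0 fully out, 0.036 fully in, at its hard stop. It moves along the rail's -y against about 1.2 N of friction and stays where left. Steel bar 8 mm wide (x = 3 to 11 mm on the rail), 11 to 17 mm above the bench; its tip is at y = +30 mm when out, -6 mm when in. It passes 4 mm behind a row that is home; a row short of the stop blocks it.
- keeper_guide (a point): Top centre of the blue bridge that guides the keeper bar, beside the rail at x = +7, y = +40 mm on it, 25 mm above the bench with its screws. The bridge is 32 mm along the rail and 14 mm across it (y = 33 to 47 mm); its foot, 10 mm high, fills y = 21 to 47 mm. Same axes as the rail.
- keeper_tab (a point): Middle of the outer face of the red upright keeper tab, 30 mm above the bench: the face to push, towards the rail. The tab is 24 mm wide along the rail, 8 mm thick and reaches from 11 to 45 mm above the bench. Same axes as the rail; at x = +7 mm, y = 92 mm (keeper out) or 56 mm (in) on the rail.
- small_motor: Bystander: pale stepper motor standing with its shaft up, 33x28x44 mm, loose, on the far side of the rail. Origin at the centre of its underside.
- belt_pulley: Bystander: pale toothed pulley, 24 mm across, 18 mm high, loose, on the robot's side of the rail near the end stop. Origin at the centre of its underside.
- terminal_block: Bystander: green five-way screw terminal, 14x34x14 mm, loose, on the robot's side of the rail near its open end. Origin at the centre of its underside.

How it is judged:
On the way, in this order (a step that is already met when the one before it is completed fails the run):
1. the whole row is home against the end stop, with the keeper still out (x of front_block_centre in the frame of rail above 0.1125 m and x of middle_block_centre in the frame of rail above 0.072 m and x of rear_block_centre in the frame of rail above 0.0318 m and z of each of front_block_centre, middle_block_centre, rear_block_centre in the frame of rail below 0.0175 m and value of joint keeper below 0.015 m), for 0.2 s.
2. the keeper is pushed fully in behind the row (x of front_block_centre in the frame of rail above 0.1125 m and x of middle_block_centre in the frame of rail above 0.072 m and x of rear_block_centre in the frame of rail above 0.0318 m and value of joint keeper above 0.032 m), for 0.2 s.
At the end, for the whole second after the job is handed in: The front block is within 2.5 mm of the end stop, the middle and rear blocks within 3 mm and 3.2 mm of their places behind it, all resting on the rail floor (within 2.5 mm), and the keeper is at least 32 mm of its 36 mm in (all of step 2 and z of each of front_block_centre, middle_block_centre, rear_block_centre in the frame of rail below 0.0175 m); the robot touches nothing.
It fails at once if a clamp block is lifted more than 6 mm off the rail floor or tipped by more than 0.25 rad (z of any of front_block_centre, middle_block_centre, rear_block_centre in the frame of rail above 0.021 m or angle between any of front_block_centre, middle_block_centre, rear_block_centre's own z axis and vertical above 0.25 rad).
It fails at once if the row is pulled apart: its blocks are more than 12 mm apart in all (distance between front_block_centre and rear_block_centre above 0.092 m).
It fails at once if the small stepper motor is moved more than 15 mm or tipped over (distance of small_motor from where it was at the start of the episode above 0.015 m or angle between small_motor's own z axis and vertical above 0.3 rad).
It fails at once if the belt pulley is moved more than 15 mm or tipped over (distance of belt_pulley from where it was at the start of the episode above 0.015 m or angle between belt_pulley's own z axis and vertical above 0.3 rad).
It fails at once if the green terminal block is moved more than 15 mm or tipped over (distance of terminal_block from where it was at the start of the episode above 0.015 m or angle between terminal_block's own z axis and vertical above 0.3 rad).
It also fails if it takes over 43 s, if anything falls off the work surface, if the arm or the gripper's body presses on something with over 40 N, if the wrist force passes 120 N, or if a joint passes its speed limit or range.

ROBOT

A 7-joint arm with a two-finger parallel gripper is mounted at the origin on a cart in front of the work surface, level with it; the furniture and walls round the work are solid. World frame = base frame: x ahead of the robot, y to its left, z up, the work surface at z = 0. Lengths are in m, angles in rad, forces in N, time in s.
With the tool pointing down it reaches from about 0.425 to 0.925 m from the base axis. Payload 6.8 kg.
Tool frame: the origin (TCP) lies at the very end of the fingers, on their centre line; the grasp point (between the pads) lies 19 mm behind it; z points along the fingers, y is the line along which they close (so a half turn about z gives the same grasp; the last joint's range is limited). The gripper opens to 85 mm and grips with 20 to 120 N. Pads are 22 mm wide; open, the fingers measure 114 mm over their backs; the gripper's body (76 mm by 85 mm) begins 54 mm behind the grasp point. The pads swing forward as they close: fully open they stand 13 mm farther back than shut.
Start: joints at [-1.324, 0.477, 0.022, 1.555, -0.011, 1.109, -0.083], TCP at [0.234, 0.633, 0.231] pointing down, gripper open.
Joint ranges: [-2.96, 2.96], [-0.34, 2.1], [-1.41, 1.46], [0.24, 2.44], [-1.37, 4.51], [0.17, 1.92], [-2.96, 2.96]. Speed limits (rad/s): [2.39, 2.39, 3.14, 3.14, 3.14, 3.14, 3.14].

INTERFACE

Orientations are given as a rotation vector (axis times angle).
In Python, from bench import get_obs, viewer, r gives the robot as it stands. The module is installed in compiled form; this text tells all that it offers.
- The arm moves only by the tool play_rows, never from a script. Its argument "commands" is a list that holds one entry, the list of rows, each a list of 5 numbers: the gripper's target within -1 to 1 (shut at 1, half-way at 0, fully open at -1), then the shift along the tool's x, y, z scaled (see below), then the turn about the tool's z scaled (see below). A call has 1 to 12 rows; each row is the pose to reach, as a shift and turn from the pose commanded when the call began, along the tool's axes at that moment; what a row does not reach only later rows make up. The controller multiplies each number of a shift by 0.2 m and each number of a turn by pi/2 rad. A row lasts 1/12 s, in which the tool goes at most 41.7 mm and 7.16 degrees, less where a joint would pass 70% of its speed; a pose out of reach is approached as far as the arm can. A call with a number of a shift or a turn outside -1 to 1 is refused whole. A call with a gripper value outside its range is refused whole. The fingers move at their own pace and stop on an object; "grip_force" is the grip in N (left out, the last holds). Time passes only in rows, so rows that repeat a pose let the fingers close. It gives the time, the measured TCP pose, the force, the opening and the grip force at its end, in the units of the state.
- get_obs(): the state, without advancing time (a new reading comes with each control period).
- viewer.grab_frame(name): name is "scene" or "top" or "wrist"; returns a dict with "pixels" (384x512x3 uint8, red, green, blue), "fovy" (degrees; the focal length in pixels is half the picture's height over the tangent of half this angle, whatever the lens; pixels are square), "cx", "cy" (the principal point, pixels), "distortion" ([k1, k2, p1, p2, k3] as OpenCV has them; the pictures are not rectified), "world_to_cam" (4x4, takes a point from world to camera coordinates); the wrist camera has in their place "hand_eye" (4x4, takes a point from camera to tool coordinates, whose origin is the TCP and whose axes are the flange's). Camera axes: x right, y up, looking along -z (the intrinsics and any distortion apply to the point x, -y, -z); pixel columns grow to the right and rows downward; lengths in m; the calibration is good to about 2 mm. A picture is of the moment at which its call begins: read the wrist's pose just before it. There is no depth.
- r.hand_in(): hands the job in; it is judged then, once.
Trained networks look in a picture, given as the dict that the camera call returned (one of the last four; its "shot" number tells which), for a name from the list of things; names that differ only in an ending like _2 or _b are one class to them, and where a whole thing is asked for, a point or a joint stands for the part that bears it (a point fixed in the world has none). Each returns a list of dicts, best first, with "score" (0 to 1); they miss things now and then, are a little off and sometimes report something else, mostly with a low value. They report only what shows in the picture. A call takes as long as a camera call.
- viewer.trace(picture, thing): "pixels" (384x512 bool, what is visible of it) and "rect" ([left, top, right, bottom] in pixels, round what is visible of it).
The state is a dict: "clock": time; "joints": joint angles; "qvel": joint speeds; "tau": joint torques, N m; "tcp_pos": TCP position; "orientation": TCP orientation; "contact_force": force on the tool from outside, world axes, zero at the start; "moment": the same for the moment, N m; "grip_width": finger opening in m; "gripper_force": force on a finger pad.
Only numpy, scipy, OpenCV 4.12 (cv2) and the standard library are available. Lean on these libraries where they do the work, as an engineer would, in place of code of your own. Each camera call takes 0.05 s, during which the arm holds its last target. There are 200 camera calls.

## Working session

There is one attempt and no reset: what is moved stays moved. The work goes in short steps, Python scripts to look and compute and a tool call to move; the robot and the scene stay as the last step left them, time stands still between calls to the robot, and variables do not carry over. Pictures are saved under pics/ and viewed, at most 10 in all, crops included, and the job is handed in when it is done.

Besides the shell and the picture viewer there is one more tool, called as name(argument=value, ...), one argument or row to a line, values as JSON. play_rows: Moves the arm, as the interface text tells. Shifts and turns lie within -1 to 1; 1 stands for 0.2 m of shift or pi/2 rad of turn. Its arguments: {"type":"object","properties":{"commands":{"type":"array","items":{"type":"array","items":{"type":"array","items":{"type":"number","minimum":-1,"maximum":1}}}},"grip_force":{"type":"number"}},"required":["commands"]}

```bash
mkdir -p pics
cat > h.py <<'E'
import numpy as np, cv2
from bench import get_obs, viewer, r
from scipy.spatial.transform import Rotation as R
def K(p):
    f=p["pixels"].shape[0]/2/np.tan(np.radians(p["fovy"])/2)
    return np.array([[f,0,p["cx"]],[0,f,p["cy"]],[0,0,1.]])
def c2w(p,o=None):
    if "world_to_cam" in p: return np.linalg.inv(np.array(p["world_to_cam"]))
    T=np.eye(4); T[:3,:3]=R.from_rotvec(o["orientation"]).as_matrix(); T[:3,3]=o["tcp_pos"]
    return T@np.array(p["hand_eye"])
def toplane(p,uv,z,o=None):
    uv=np.array(uv,float).reshape(-1,1,2)
    n=cv2.undistortPoints(uv,K(p),np.array(p["distortion"],float)).reshape(-1,2)
    T=c2w(p,o); d=np.c_[n[:,0],-n[:,1],-np.ones(len(n))]@T[:3,:3].T
    return T[:3,3]+d*((z-T[2,3])/d[:,2])[:,None]
def proj(p,P,o=None):
    T=np.linalg.inv(c2w(p,o)); q=np.array(P,float)@T[:3,:3].T+T[:3,3]
    q=q*[1,-1,-1]
    return cv2.projectPoints(q.reshape(-1,1,3),np.zeros(3),np.zeros(3),K(p),np.array(p["distortion"],float))[0].reshape(-1,2)
def save(p,n): cv2.imwrite("pics/"+n,p["pixels"][:,:,::-1])
E
python3 - <<'E'
from h import *
o=get_obs(); print(o["clock"],o["tcp_pos"],o["orientation"],R.from_rotvec(o["orientation"]).as_matrix().round(3))
ims=[]
for c in ("scene","top"):
    p=viewer.grab_frame(c); save(p,c+"0.png"); print(c,c2w(p)[:3,3].round(3),p["fovy"])
    for t in ["rail","stop_face","front_block_centre","rear_block_centre","keeper","keeper_tab","keeper_guide","small_motor","belt_pulley","terminal_block"]:
        for d in viewer.trace(p,t)[:3]:
            m=d["pixels"]; ys,xs=np.nonzero(m); 
            print(t,round(d["score"],2),d["rect"],toplane(p,[[xs.mean(),ys.mean()]],0.015)[0].round(3))
E
```

```text
0.0 [0.23427043 0.63239545 0.23030046] [-5.54290908e-01 -3.09209384e+00  2.94255023e-03] [[-0.938  0.347 -0.001]
 [ 0.347  0.938 -0.002]
 [-0.    -0.002 -1.   ]]
scene [ 0.116 -0.547  0.432] 43.65704464658469
rail 0.64 [226.4, 179.8, 382.1, 247.0] [ 0.586 -0.012  0.015]
rail 0.59 [272.4, 193.9, 294.7, 210.3] [0.598 0.044 0.015]
rail 0.27 [263.0, 207.0, 285.9, 229.6] [0.54  0.006 0.015]
stop_face 0.76 [228.4, 179.8, 380.5, 248.0] [ 0.585 -0.01   0.015]
front_block_centre 0.72 [273.6, 194.9, 300.2, 208.6] [0.6   0.044 0.015]
rear_block_centre 0.61 [313.5, 206.4, 338.5, 226.0] [ 0.621 -0.038  0.015]
keeper 0.55 [264.0, 210.8, 283.3, 230.4] [0.54  0.005 0.015]
keeper_tab 0.75 [265.7, 210.4, 285.5, 232.5] [0.539 0.004 0.015]
keeper_tab 0.44 [292.0, 172.2, 308.1, 196.8] [0.661 0.071 0.015]
keeper_guide 0.68 [227.0, 176.9, 382.7, 248.5] [ 0.586 -0.012  0.015]
terminal_block 0.49 [313.7, 235.1, 332.2, 250.2] [ 0.557 -0.103  0.015]
top [0.459 0.079 0.879] 53.21125442114629
rail 0.73 [207.8, 162.7, 335.9, 223.1] [0.591 0.013 0.015]
stop_face 0.76 [206.5, 160.9, 337.9, 222.1] [0.594 0.013 0.015]
stop_face 0.23 [313.9, 197.7, 323.5, 211.2] [ 0.561 -0.093  0.015]
front_block_centre 0.76 [254.1, 181.6, 270.5, 195.3] [0.594 0.037 0.015]
front_block_centre 0.2 [314.0, 196.8, 323.9, 210.1] [ 0.558 -0.094  0.015]
rear_block_centre 0.68 [284.1, 174.0, 301.3, 186.4] [ 0.615 -0.041  0.015]
keeper 0.54 [274.4, 204.9, 284.3, 224.9] [ 0.533 -0.008  0.015]
keeper_tab 0.51 [274.0, 205.6, 286.6, 225.1] [ 0.532 -0.009  0.015]
keeper_guide 0.61 [252.2, 180.4, 269.0, 196.7] [0.594 0.039 0.015]
keeper_guide 0.57 [203.8, 162.2, 339.2, 225.3] [0.592 0.014 0.015]
small_motor 0.47 [240.0, 150.1, 255.8, 168.4] [0.659 0.071 0.015]
belt_pulley 0.57 [240.8, 218.8, 250.0, 227.7] [0.512 0.068 0.015]
```

View pics/top0.png

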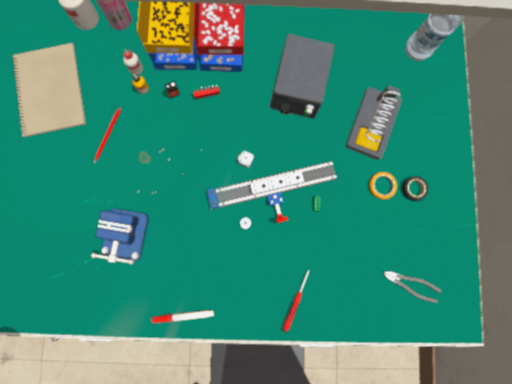

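View pics/scene0.png

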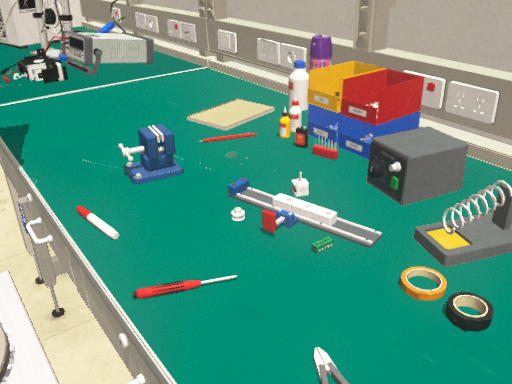

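The top view shows the rail running from the blue stop at (212,198) to its open end at (336,172). The white row covers roughly (250–302, 175–193), with the red tab at (281,219), the pulley at (245,223), the motor at (246,158) and the terminal at (317,203). The scene view agrees with this layout.

I'll fit the rail coarsely and move the arm over.

Run:
```python
from h import *
p=viewer.grab_frame("top")
m=viewer.trace(p,"rail")[0]["pixels"]; ys,xs=np.nonzero(m)
P=toplane(p,np.c_[xs,ys],0.01)[:,:2]
(c,s,a)=cv2.minAreaRect(P.astype(np.float32)); print(c,s,a)
d=np.linalg.svd(P-P.mean(0))[2][0] if len(P)<5000 else 0; print(d,P.mean(0))
p=viewer.grab_frame("wrist"); print(np.array(p["hand_eye"]).round(3),p["fovy"])
```

```text
(0.5706507563591003, 0.001116245985031128) (0.11043240129947662, 0.299472838640213) 14.87255859375
[-0.25962619  0.96570919] [0.59250167 0.01503511]
[[-0.     0.954  0.299  0.077]
 [ 1.    -0.     0.     0.   ]
 [ 0.     0.299 -0.954 -0.142]
 [ 0.     0.     0.     1.   ]] 61.808539082299085
```

play_rows(
  commands=[
    [[1,-0.93,-0.77,0,0],[1,-0.93,-0.77,0,0],[1,-0.93,-0.77,0,0],[1,-0.93,-0.77,0,0],[1,-0.93,-0.77,0,0],[1,-0.93,-0.77,0,0]],
  ],
)

```text
clock: 1.75
tcp_pos: [0.3572, 0.4207, 0.2315]
orientation: [0.558, 3.091, -0.001]
contact_force: [0.2, -0.1, -0.2]
grip_width: 0.012
gripper_force: 0.0
```

play_rows(
  commands=[
    [[1,-0.93,-0.77,0,0],[1,-0.93,-0.77,0,0],[1,-0.93,-0.77,0,0],[1,-0.93,-0.77,0,0],[1,-0.93,-0.77,0,0],[1,-0.93,-0.77,0,0]],
  ],
)

```text
clock: 2.25
tcp_pos: [0.4777, 0.2116, 0.2317]
orientation: [0.558, 3.091, 0.0]
contact_force: [1.3, -0.6, -0.6]
grip_width: 0.0
gripper_force: 0.0
```

play_rows(
  commands=[
    [[1,-0.9,-0.8,0,-0.39],[1,-0.9,-0.8,0,-0.39],[1,-0.9,-0.8,0,-0.39],[1,-0.9,-0.8,0,-0.39],[1,-0.9,-0.8,0,-0.39],[1,-0.9,-0.8,0,-0.39],[1,-0.9,-0.8,0,-0.39]],
  ],
)

```text
clock: 2.83
tcp_pos: [0.5914, -0.0049, 0.2318]
orientation: [-0.397, 3.115, -0.005]
contact_force: [-0.4, -1.2, -0.7]
grip_width: 0.0
gripper_force: 0.0
```

Run:
```python
from h import *
o=get_obs(); p=viewer.grab_frame("wrist"); save(p,"w1.png")
Rm=R.from_rotvec(o["orientation"]).as_matrix(); print(o["clock"],o["tcp_pos"],Rm.round(3))
for t in ["rail","front_block_centre","rear_block_centre","keeper","keeper_tab","small_motor","belt_pulley","terminal_block"]:
    for d in viewer.trace(p,t)[:3]:
        ys,xs=np.nonzero(d["pixels"]); print(t,round(d["score"],2),d["rect"],toplane(p,[[xs.mean(),ys.mean()]],0.015,o)[0].round(3))
```

```text
2.8333 [ 0.59144259 -0.00494193  0.23176003] [[-0.968 -0.251  0.002]
 [-0.251  0.968 -0.003]
 [-0.001 -0.004 -1.   ]]
rail 0.93 [134.0, 91.4, 398.9, 188.3] [0.591 0.015 0.015]
rail 0.65 [198.0, 158.6, 235.1, 184.9] [ 0.616 -0.04   0.015]
front_block_centre 0.76 [272.3, 161.3, 303.8, 184.4] [0.594 0.039 0.015]
rear_block_centre 0.71 [197.7, 157.4, 236.5, 186.0] [ 0.616 -0.04   0.015]
rear_block_centre 0.41 [249.9, 90.2, 276.2, 148.8] [ 0.534 -0.007  0.015]
keeper 0.57 [250.3, 96.2, 276.7, 147.5] [ 0.532 -0.007  0.015]
keeper_tab 0.9 [248.2, 88.9, 275.0, 149.6] [ 0.534 -0.007  0.015]
small_motor 0.87 [280.8, 208.8, 314.0, 242.7] [0.658 0.071 0.015]
belt_pulley 0.62 [322.5, 95.2, 349.0, 121.1] [0.513 0.067 0.015]
terminal_block 0.92 [172.5, 93.5, 188.5, 132.1] [ 0.561 -0.093  0.015]
terminal_block 0.57 [250.2, 93.0, 276.9, 147.9] [ 0.533 -0.007  0.015]
```

View pics/w1.png

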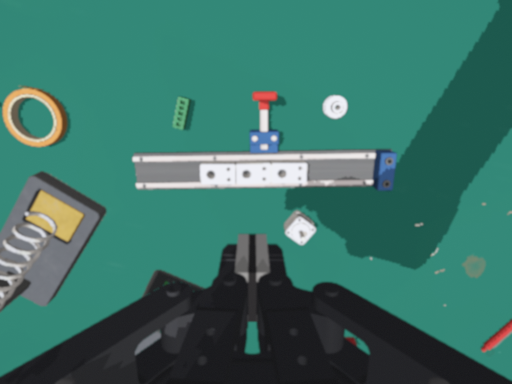

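The wrist view shows the rail nearly horizontal. Its open end is at u≈134, the stop face at u≈376, and the strips are at v≈156 and v≈185. The white row spans u≈200–307, the red tab is at (264,97), the motor at (300,228), the pulley at (335,106) and the terminal at (181,113).

Next I'll measure the rail line, the row ends and the tab.

```bash
cat > m.py <<'E'
from h import *
def measure():
    o=get_obs(); p=viewer.grab_frame("wrist"); I=p["pixels"].astype(int); g=I.min(2)
    q=[]
    def strip(a,b,us):
        out=[]
        for u in us:
            c=g[a:b,u]; k=c.argmax()
            w=np.clip(c-110,0,None)[max(k-3,0):k+4]
            if c[k]>140: out.append((u,a+max(k-3,0)+(w*np.arange(len(w))).sum()/w.sum()))
        return toplane(p,out,0.010,o)[:,:2]
    return o,p,g,strip
E
python3 - <<'E'
from m import *
o,p,g,strip=measure()
A=strip(148,162,[*range(142,196),*range(310,368)]); B=strip(179,193,[*range(142,280),*range(320,368)])
def line(P):
    vx,vy,x,y=cv2.fitLine(P.astype(np.float32),cv2.DIST_HUBER,0,.01,.01).ravel(); 
    if vy<0: vx,vy=-vx,-vy
    return np.array([vx,vy]),np.array([x,y])
(a,pa),(b,pb)=line(A),line(B); print(a,b,np.degrees(np.arctan2(a[1],a[0])),np.degrees(np.arctan2(b[1],b[0])))
ex=(a+b)/2; ex/=np.linalg.norm(ex); ey=np.array([-ex[1],ex[0]])
ya,yb=pa@ey,pb@ey; print("strip spacing",ya-yb,"(32 exp)")
yc=(ya+yb)/2
# along-line profile of stop face / ends
row=g[168:176].mean(0); print("mid rows 168-176"); 
gr=np.diff(row); k=np.argsort(-abs(gr))[:14]; print(sorted([(int(i),int(gr[i])) for i in k]))
def rx(u,v,z): return toplane(p,[[u,v]],z,o)[0][:2]@ex
blue=np.where((p["pixels"][160:180,:,2].astype(int)-p["pixels"][160:180,:,0]>40).mean(0)>.5)[0]; print("blue",blue.min(),blue.max())
m=viewer.trace(p,"rail")[0]["rect"]
print("open end",rx(m[0],171,.008),"stop outer top",rx(m[2],170,.027))
red=(p["pixels"][:,:,0].astype(int)-p["pixels"][:,:,1:].max(2)>70)&(np.arange(384)[:,None]<140); ys,xs=np.nonzero(red[:, 200:330]); print("red u",xs.min()+200,xs.max()+200,"v",ys.min(),ys.max())
for v,z in((ys.min(),.045),): 
    P=toplane(p,[[xs.mean()+200,v]],z,o)[0][:2]; print("tab top outer rail x,y",P@ex,P@ey-yc)
P=o["tcp_pos"][:2]; print("tcp",P@ex,P@ey-yc,"ex",ex,"yc",yc)
for u in sorted(int(i) for i in k): print(u,rx(u+1,172,.024),end="; ")
P=toplane(p,[[264,140]],.023,o)[0][:2];print("bridge",P@ex,P@ey-yc)
E
```

```text
[-0.26693553  0.96371436] [-0.26861402  0.9632479 ] 105.48199 105.5818
strip spacing 0.03109175 (32 exp)
mid rows 168-176
[(125, 29), (126, 27), (189, 37), (190, 39), (197, -25), (204, 25), (233, -28), (234, -24), (268, -25), (269, -28), (297, -47), (298, -43), (363, -28), (364, -37)]
blue 0 511
open end -0.3036410776143344 stop outer top -0.0006279889779555736
red u 243 266 v 92 109
tab top outer rail x,y -0.14965774692528638 0.08745890238611304
tcp -0.15395118416486236 0.01408145963319074 ex [-0.26777488  0.96348155] yc -0.5827817
125 -0.29407971593929816; 126 -0.2929708128230156; 189 -0.22274829384786005; 190 -0.22162901451509726; 197 -0.2137910833541003; 204 -0.20594835269421435; 233 -0.17341848255697306; 234 -0.17229596793524896; 268 -0.13412056199806605; 269 -0.13299782323261064; 297 -0.10157723533004304; 298 -0.10045589234236159; 363 -0.027802117332651616; 364 -0.026689159474537844; bridge -0.13971730526315185 0.037094172913521684
```

play_rows(
  commands=[
    [[1,-0.08,-0.56,0,-0.01],[1,-0.08,-0.56,0,-0.01],[1,-0.08,-0.56,0.3,-0.01],[1,-0.08,-0.56,0.6,-0.01],[1,-0.08,-0.56,0.8,-0.01],[1,-0.08,-0.56,0.8,-0.01],[1,-0.08,-0.56,0.8,-0.01],[1,-0.08,-0.56,0.8,-0.01]],
  ],
)

```text
clock: 4.05
tcp_pos: [0.632, -0.1014, 0.0698]
orientation: [0.428, -3.108, -0.001]
contact_force: [0.4, -0.3, 1.2]
grip_width: -0.0002
gripper_force: 0.0
```

Run:
```python
from h import *
import cv2
ex=np.array([-0.26777,0.96348]); ey=np.array([-ex[1],ex[0]]); O=np.array([-0.1555,-0.5828])
o=get_obs(); p=viewer.grab_frame("wrist"); P=o["tcp_pos"][:2]; print(o["clock"],o["tcp_pos"],"tcp rail",P@ex-O[0],P@ey-O[1], np.degrees(np.arctan2(*R.from_rotvec(o["orientation"]).as_matrix()[[1,0],1])))
I=p["pixels"].copy()
def w(x,y,z): q=(O[0]+x)*ex+(O[1]+y)*ey; return [*q,z]
for a in [w(-.066,12e-3,.024),w(-.066,-12e-3,.024),w(.054,12e-3,.024),w(.054,-12e-3,.024),w(-.145,16e-3,.01),w(-.145,-16e-3,.01),w(0,16e-3,.01),w(0,-16e-3,.01),w(7e-3,.04,.025),w(7e-3,.092,.03),w(135e-3,0,.024),[*P,o["tcp_pos"][2]]]:
    u=proj(p,[a],o)[0]; print(u.round(0)); cv2.circle(I,tuple(int(t) for t in u.round()),2,(255,0,255),-1)
cv2.imwrite("pics/w2.png",I[:,:,::-1])
```

```text
4.05 [ 0.63196742 -0.10143346  0.06981912] tcp rail -0.1114510287968726 0.0010728638213836073 105.6833641266599
[324. 200.]
[322. 236.]
[522. 201.]
[512. 237.]
[200. 187.]
[202. 232.]
[421. 188.]
[414. 233.]
[453. 156.]
[478.  60.]
[655. 220.]
[251. 252.]
```

View pics/w2.png

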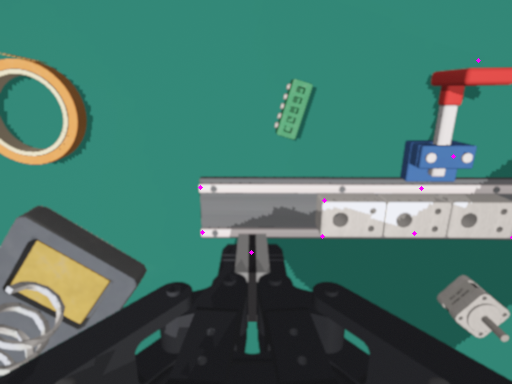

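The overlay agrees with the picture. The rear face is at u≈320 against 323 predicted, the open end matches at u≈200, and the bridge screws centre on about u=450 against 453, so the error is about 2 mm. The shut fingertips (251,252) are over the channel behind the row. I'll lower them and push.

play_rows(
  commands=[
    [[1,0,0,0.2,0],[1,-0.005,0,0.28,0],[1,-0.005,0,0.28,0],[1,-0.005,0.05,0.28,0],[1,-0.005,0.09,0.28,0],[1,-0.005,0.12,0.28,0],[1,-0.005,0.15,0.28,0],[1,-0.005,0.18,0.28,0],[1,-0.005,0.21,0.28,0],[1,-0.005,0.24,0.28,0],[1,-0.005,0.27,0.28,0],[1,-0.005,0.3,0.28,0]],
  ],
)

```text
clock: 5.1
tcp_pos: [0.6199, -0.0454, 0.0168]
orientation: [-0.425, 3.109, -0.004]
contact_force: [1.5, -5.8, 7.1]
grip_width: -0.0002
gripper_force: 3.7
```

Run:
```python
from h import *
ex=np.array([-0.26777,0.96348]); ey=np.array([-ex[1],ex[0]]); O=np.array([-0.1555,-0.5828])
o=get_obs(); p=viewer.grab_frame("wrist"); P=o["tcp_pos"][:2]; print(o["clock"],o["tcp_pos"],"tcp rail",P@ex-O[0],P@ey-O[1],o["contact_force"])
save(p,"w3.png")
```

```text
5.1 [ 0.61991748 -0.04544849  0.0167667 ] tcp rail -0.05428401461867047 -0.0023083473133539423 [ 1.51476736 -5.78411786  7.12787263]
```

View pics/w3.png

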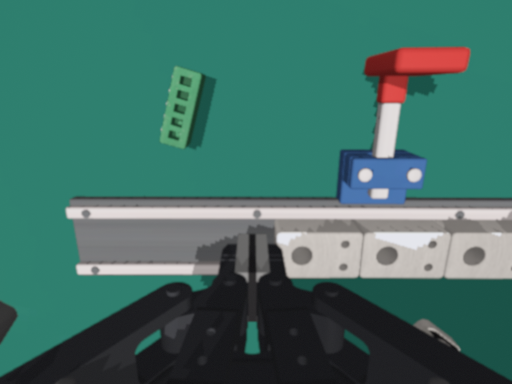

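The picture shows the fingertip against the rear block's rear face (u≈275), with the row moved about 20 mm and still tight; screw midpoint of the bridge is at (390,174). There is about 7 N of upward force, so I'll raise the tips slightly and carry on.

play_rows(
  commands=[
    [[1,0.005,0.0,-0.02,0],[1,0.01,0.03,-0.02,0],[1,0.01,0.06,-0.02,0],[1,0.01,0.09,-0.02,0],[1,0.01,0.12,-0.02,0],[1,0.01,0.15,-0.02,0],[1,0.01,0.18,-0.02,0],[1,0.01,0.21,-0.02,0],[1,0.01,0.23,-0.02,0],[1,0.01,0.25,-0.02,0],[1,0.01,0.25,-0.02,0]],
  ],
)

```text
clock: 6.07
tcp_pos: [0.6024, 0.0052, 0.0191]
orientation: [0.43, -3.111, -0.001]
contact_force: [0.7, 0.1, 0.8]
grip_width: 0.0001
gripper_force: 0.0
```

play_rows(
  commands=[
    [[1,0,0.015,0,0],[1,0,0.03,0,0],[1,0,0.04,0,0],[1,0,0.04,0,0]],
  ],
)

```text
clock: 6.4
tcp_pos: [0.6005, 0.012, 0.0192]
orientation: [0.429, -3.112, -0.001]
contact_force: [-0.0, -1.1, -0.6]
grip_width: -0.0001
gripper_force: 0.0
```

Run:
```python
from h import *
ex=np.array([-0.26777,0.96348]); ey=np.array([-ex[1],ex[0]]); O=np.array([-0.1555,-0.5828])
o=get_obs(); p=viewer.grab_frame("wrist"); P=o["tcp_pos"][:2]; print(o["clock"],o["tcp_pos"],"tcp rail",P@ex-O[0],P@ey-O[1],o["contact_force"])
save(p,"w4.png")
```

```text
6.4 [0.60054444 0.01204628 0.01922716] tcp rail 0.006298565148672858 0.0009618156420606594 [-0.04930572 -1.08594457 -0.64113548]
```

View pics/w4.png

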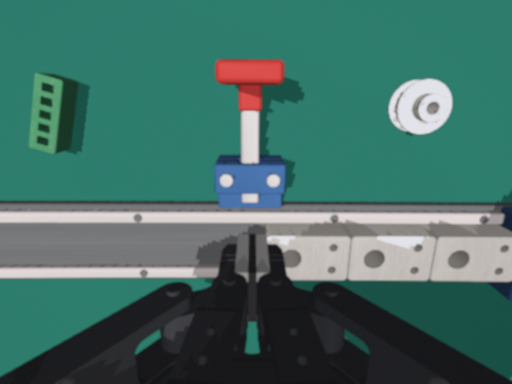

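The row is still together, with block joints at u≈349 and 432 and its front near u=515. The bridge is at (250,175) with the keeper still out. There is no stop force yet, so I'll keep going in small steps.

play_rows(
  commands=[
    [[1,0,0.006,0,0],[1,0,0.012,0,0],[1,0,0.018,0,0],[1,0,0.018,0,0]],
  ],
)

```text
clock: 6.78
tcp_pos: [0.6003, 0.0123, 0.0195]
orientation: [-0.425, 3.112, -0.004]
contact_force: [2.3, -5.9, 0.2]
grip_width: -0.0002
gripper_force: 3.2
```

Run:
```python
from h import *
o=get_obs(); print(o["contact_force"],o["tcp_pos"])
for c in("top","scene"):
    p=viewer.grab_frame(c); save(p,c+"5.png")
a=cv2.imread("pics/top5.png")[150:235,195:345]; b=cv2.imread("pics/scene5.png")[170:260,215:390]
a=cv2.resize(a,None,fx=4,fy=4,interpolation=2)[:, :600]; b=cv2.resize(b,None,fx=3.4,fy=3.4,interpolation=2)[:250,:600]
a=a[:340]; cv2.imwrite("pics/c5.png",np.vstack([a,np.pad(b,((0,0),(0,600-b.shape[1]),(0,0)))]))
```

```text
[ 2.32348165 -5.90363262  0.22104436] [0.60030921 0.01234658 0.01953554]
```

View pics/c5.png

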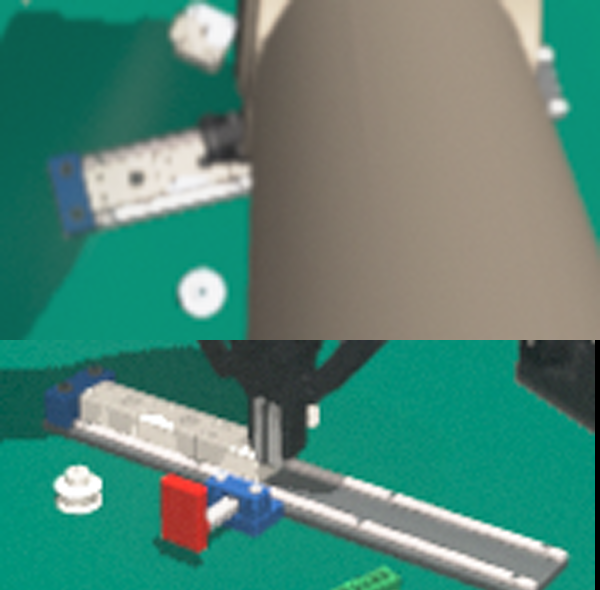

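The row is home: the front block touches the blue stop in both views, the force jumped to about 6 N and the tip advanced only 0.3 mm of the 3.6 mm commanded. I'll press once more briefly, back off, lift and go round behind the tab.

play_rows(
  commands=[
    [[1,0,0.02,0,0],[1,0,0.02,0,0],[1,0,-0.08,0,0],[1,0,-0.1,0,0],[1,0,-0.1,-0.2,0],[1,0,-0.08,-0.35,0],[1,0.1,-0.02,-0.35,0],[1,0.3,-0.02,-0.35,0],[1,0.5,-0.02,-0.35,0],[1,0.64,-0.02,-0.35,0],[1,0.64,-0.02,-0.35,0],[1,0.64,-0.02,-0.35,0]],
  ],
)

```text
clock: 7.88
tcp_pos: [0.4762, -0.0232, 0.0895]
orientation: [0.427, -3.112, -0.001]
contact_force: [1.1, -0.7, 0.4]
grip_width: 0.0002
gripper_force: 0.0
```

Run:
```python
from h import *
ex=np.array([-0.26777,0.96348]); ey=np.array([-ex[1],ex[0]]); O=np.array([-0.1555,-0.5828])
o=get_obs(); p=viewer.grab_frame("wrist"); P=o["tcp_pos"][:2]; print(o["clock"],o["tcp_pos"],"tcp rail",P@ex-O[0],P@ey-O[1],o["contact_force"])
for z in (.0,.02): print(proj(p,[[*P,z]],o))
save(p,"w6.png")
```

```text
7.8833 [ 0.47622043 -0.0231936   0.08947145] tcp rail 0.0056358837246006654 0.1301816933818309 [ 1.09288037 -0.68988035  0.4380432 ]
[[250.99172702 194.53319724]]
[[250.95698652 203.53051738]]
```

View pics/w6.png

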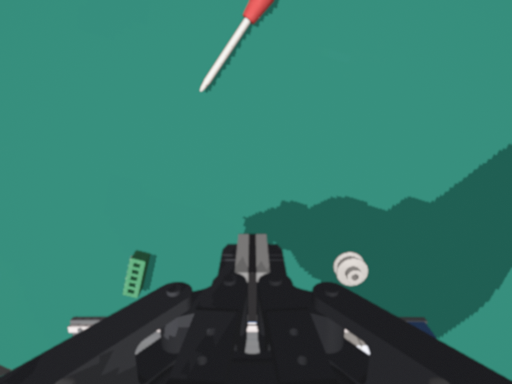

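The tab is hidden behind the gripper. The path is clear, with the terminal at (137,274), the pulley at (350,268) and the TCP about 27 mm behind the tab face. I'll descend and push the keeper in.

play_rows(
  commands=[
    [[1,0,0.005,0.16,0],[1,0,0.005,0.33,0],[1,0,0.005,0.33,0],[1,-0.06,0.005,0.33,0],[1,-0.1,0.005,0.33,0],[1,-0.14,0.005,0.33,0],[1,-0.17,0.005,0.33,0],[1,-0.2,0.005,0.33,0],[1,-0.23,0.005,0.33,0],[1,-0.26,0.005,0.33,0],[1,-0.29,0.005,0.33,0],[1,-0.3,0.005,0.33,0]],
  ],
)

```text
clock: 8.93
tcp_pos: [0.5362, -0.006, 0.0235]
orientation: [-0.429, 3.111, -0.0]
contact_force: [-1.0, -1.4, 2.0]
grip_width: -0.0001
gripper_force: 0.6
```

play_rows(
  commands=[
    [[1,-0.01,0,0,0],[1,-0.02,0,0,0],[1,-0.03,0,0,0],[1,-0.03,0,0,0]],
  ],
)

```text
clock: 9.27
tcp_pos: [0.5386, -0.0054, 0.0229]
orientation: [0.427, -3.108, -0.0]
contact_force: [-5.9, -1.7, 4.6]
grip_width: 0.0
gripper_force: 3.1
```

Run:
```python
from h import *
ex=np.array([-0.26777,0.96348]); ey=np.array([-ex[1],ex[0]]); O=np.array([-0.1555,-0.5828])
o=get_obs(); P=o["tcp_pos"][:2]; print(o["clock"],o["tcp_pos"],"tcp rail",P@ex-O[0],P@ey-O[1],o["contact_force"]@np.r_[ey,0])
```

```text
9.2667 [ 0.53855146 -0.00536078  0.02285222] tcp rail 0.00612707321664524 0.06535189087138493 6.114346605519337
```

The TCP is at y≈65 mm, where about 67 mm was expected, with 6 N against 1.2 N of friction, so the keeper is at its hard stop. I'll move clear and check.

play_rows(
  commands=[
    [[1,-0.01,0,0,0],[1,-0.01,0,0,0],[1,0.15,0,0,0],[1,0.3,0,0,0],[1,0.3,0,-0.2,0],[1,0.3,0,-0.4,0],[1,0.3,0,-0.6,0],[1,0.1,-0.3,-0.8,0],[1,-0.1,-0.7,-0.9,0],[1,-0.35,-0.7,-0.9,0],[1,-0.35,-0.7,-0.9,0],[1,-0.35,-0.7,-0.9,0]],
  ],
)

```text
clock: 10.27
tcp_pos: [0.6483, -0.1217, 0.2045]
orientation: [-0.428, 3.11, -0.0]
contact_force: [1.8, 1.0, 0.3]
grip_width: -0.0004
gripper_force: 0.0
```

Run:
```python
from h import *
o=get_obs(); p=viewer.grab_frame("wrist"); print(o["clock"],o["tcp_pos"],o["contact_force"])
save(p,"w7.png")
```

```text
10.2667 [ 0.64827522 -0.12174224  0.20448286] [1.78197114 0.97297791 0.33305951]
```

View pics/w7.png

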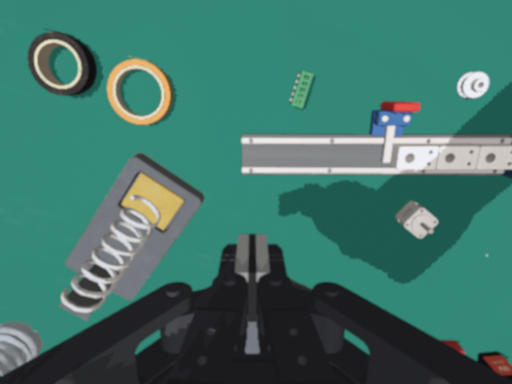

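The keeper bar lies across the channel at (389,145), past the centre line and behind the rear block, whose rear edge is at u≈397. The row reaches the stop at u≈507, the terminal, pulley and motor are undisturbed, and the arm is clear.

```bash
python3 -c "
from h import *
print(r.hand_in())"
```

```text
the job is handed in; nothing more can be done
None
```

I pushed the three blocks home against the end stop as one train, then pushed the keeper fully in behind them. The motor, pulley and terminal block look undisturbed, the arm is clear, and I handed the job in at about 10 s without seeing a verdict.

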